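# Close a two-channel module case whose cover fits only one way round

### The job

Set the bottom channel of the module case open side up in the work cradle, down on its base between the lugs, with its tall metal can at the end away from the keeper. Then put the top channel over it, open side down: a block hidden off-centre inside it must come over the low end and not on the can, so feel which way round it goes, turn it end for end if it rides high, and leave it fully down and level. Last, slide the keeper all the way in over the cover.

Things in the scene. Friction and masses are not known exactly. Their poses are not given: they have to be found in the camera images.
- tray_mid (a point): Centre (14 mm above underside) of the loose bottom channel: aluminium U, open side up, 120 mm long (x), 40 wide (y), 28 high (z up), walls 4, 180 g. On the green board in it a tall metal can stands at the -x end (x = -59 to -21 mm, top 27 mm above the underside); the +x end (the low end) has only flat parts. Starts flat on the bench left or right of the cradle. Grasp across its width, at the middle.
- cover_mid (a point): Centre (12 mm above underside) of the loose top channel: aluminium U, open side down, ends closed, 136 mm long (x), 54 wide (y), 24 high (z up), walls and top 4, 190 g. Starts open side down on the bench, on the other side of the cradle from the bottom channel. Grasp across its width, at the middle. Fully down, its top rests on the bottom channel's walls, and this centre is 20 mm above the seat.
- cover_inside (a point): Middle of the cover's inner top face, 8 mm above cover_mid. Inside: 128 x 46 mm, 20 deep. A fixed block (34 long, 24 wide) hangs 10 mm down from this face, its middle 0 to 42 mm off centre, to +x or -x; this varies by start, cannot be seen, nor told from the axes. Over the can, it stops the cover 9 mm before it is down; turned end for end, the cover goes down.
- seat (a point): Centre of the seat: top face of the fixed cradle's base plate (90 mm wide), 10 mm above the bench. x points towards the keeper, z up. The bottom channel's middle belongs here, its length along x, can to -x. Six lugs 5 mm high bound it: side lugs 44 mm apart at x = 38 to 54 and -38 to -54 mm (middle clear for fingers), end lugs 125 mm apart. A cover fully down clears them by 3 mm.
- keeper_grip (a point): Centre of the keeper's black grip, 22 mm along the seat's x, 16 across, 18 high, top 69 mm above the bench. The keeper is a steel slide at the seat's +x end, this point 131 mm from the seat's centre when fully out. Its tongue, 46 to 51 mm above the bench, reaches 45 mm from here towards the seat; a cover fully down has its top at 42 mm.
- keeper (a joint): Travel of the keeper in m: 0 fully out, 0.030 fully in over the cover; it moves along the seat's -x. About 2 N of friction; stays where it is left; starts out (0 to 8 mm).
Things that resemble listed ones, but are neither listed nor needed, are in the scene too. What is shaped like the part that bears cover_mid but orange is not meant.

How it is judged:
By the outcome, as a careful person would: the job done as asked, in the order asked, and still so for the second after the job is handed in, with the robot touching nothing.
It also fails if it takes over 72 s, if anything falls off the work surface, if the arm or the gripper's body presses on something with over 40 N, if the wrist force passes 120 N, or if a joint passes its speed limit or range.

### The arm

A 6-joint arm with a two-finger parallel gripper is mounted at the origin on the work surface. World frame = base frame: x ahead of the robot, y to its left, z up, the work surface at z = 0. Lengths are in m, angles in rad, forces in N, time in s.
With the tool pointing down it reaches from about 0.325 to 0.9 m from the base axis. Payload 6.1 kg.
Tool frame: the origin (TCP) lies at the very end of the fingers, on their centre line; the grasp point (between the pads) lies 19 mm behind it; z points along the fingers, y is the line along which they close (so a half turn about z gives the same grasp; the last joint's range is limited). The gripper opens to 87 mm and grips with 3 to 60 N. Pads are 19 mm wide; open, the fingers measure 117 mm over their backs; the gripper's body (75 mm by 190 mm) begins 51 mm behind the grasp point.
Start: joints at [-1.411, 0.22, 1.526, -0, 1.395, -0.126], TCP at [0.176, -0.6, 0.223] pointing down, gripper open.
Joint ranges: [-2.98, 2.98], [-0.91, 2.08], [0.09, 2.57], [-1.24, 4.39], [0.2, 2.65], [-2.68, 2.68]. Speed limits (rad/s): [2.57, 2.57, 3.01, 3.14, 3.14, 3.14].

### API

Orientations are given as a unit quaternion [w, x, y, z].
In Python, from plant import observe, snapshot, job gives the robot as it stands.
- The arm moves only by the shell command python3 -m pendant 'ROWS' [OPENING] [FORCE]. ROWS is JSON, a list that holds one entry, the list of rows, each a list of 6 numbers: the shift along the tool's x, y, z normalised to -1 to 1, where 1 is 200 mm, then the turn, a rotation vector about the tool's x, y, z normalised to -1 to 1, where 1 is pi/4 rad. A call has 1 to 5 rows; each row shifts and turns the commanded pose from where the row before left it, along the tool's axes as they then stand; what a row does not reach is not made up. A row lasts 1/10 s, in which the tool goes at most 50 mm and 8.59 degrees, less where a joint would pass 70% of its speed; a pose out of reach is approached as far as the arm can. A call with a number of a shift or a turn outside -1 to 1 is refused whole. A call with a gripper value outside its range is refused whole. OPENING is the opening, from 0 (shut) to 1 (fully open), set as the call begins (- or left out, the last holds). The fingers move at their own pace and stop on an object; FORCE is the grip in N (left out, the last holds). Time passes only in rows, so rows that do not move let the fingers close. It gives the time, the measured TCP pose, the force, the opening and the grip force at its end, in the units of the state.
- observe(): the state, without advancing time (a new reading comes with each control period).
- snapshot(name): name is "scene" or "top"; returns a dict with "pixels" (480x640x3 uint8, blue, green, red), "camera_matrix" (3x3 intrinsics, pixels), "origin" and "orientation" of the camera in the world. Camera axes: x right, y down, z forward; pixel columns grow to the right and rows downward; lengths in m; the calibration is good to about 2 mm. A picture is of the moment at which its call begins. There is no depth.
- job.finish_job(): hands the job in; it is judged then, once.
The state is a dict: "time_s": time; "joint_positions": joint angles; "qvel": joint speeds; "tau": joint torques, N m; "tool_pos": TCP position; "eef_rot": TCP orientation; "ft_force": force on the tool from outside, world axes, zero at the start; "wrist_torque": the same for the moment, N m; "finger_gap": opening from 0.0 (shut) to 1.0 (fully open); "finger_force": force on a finger pad.
Only numpy, scipy, OpenCV 4.12 (cv2) and the standard library are available. Lean on these libraries where they do the work, as an engineer would, in place of code of your own. Each camera call takes 0.05 s, during which the arm holds its last target. There are 200 camera calls.

## Working session

There is one attempt and no reset: what is moved stays moved. The work goes in short steps, Python scripts to look and compute and a shell command to move; the robot and the scene stay as the last step left them, time stands still between calls to the robot, and variables do not carry over. Pictures are saved under pics/ and viewed, at most 10 in all, crops included, and the job is handed in when it is done.

```bash
ls; mkdir -p pics
python3 - <<'E'
from plant import observe,snapshot
import cv2,pickle
print(observe())
for n in("scene","top"):
    s=snapshot(n);cv2.imwrite(f"pics/{n}0.png",s["pixels"]);pickle.dump(s,open(f"{n}0.pkl","wb"))
    print(n,s["camera_matrix"],s["origin"],s["orientation"])
E
```

```text
pics
{'time_s': 0.0, 'joint_positions': array([-1.41110409e+00,  2.21260932e-01,  1.52759687e+00,  3.02243720e-06,
        1.39469044e+00, -1.26076858e-01]), 'qvel': array([-6.52810254e-04, -1.26569116e-04,  4.20656505e-04, -2.06084939e-03,
       -1.35245140e-05,  6.80976726e-04]), 'tau': array([ 2.37532795e-04, -4.94606459e+01, -3.87382150e+01,  7.00281537e-02,
        5.74133859e-02, -1.39652670e-04]), 'tool_pos': array([ 0.17609739, -0.59903868,  0.22142323]), 'eef_rot': array([-9.77681829e-04,  9.89808923e-01,  1.42398523e-01, -1.49463241e-05]), 'ft_force': array([0.74369714, 0.17872442, 1.36525978]), 'wrist_torque': array([ 0.06999736,  0.01721865, -0.01801156]), 'finger_force': 0.0, 'finger_gap': 1.004388962969619}
scene [[579.30079466   0.         323.04035437]
 [  0.         579.30079466 240.87618913]
 [  0.           0.           1.        ]] [1.28210935 0.43121672 0.86258659] [-0.19619181  0.44820942  0.79684806 -0.3544718 ]
top [[575.71205761   0.         318.69701394]
 [  0.         575.71205761 243.4154916 ]
 [  0.           0.           1.        ]] [ 0.45794984 -0.05414276  1.48217962] [ 0.02979027 -0.70191339  0.71134455 -0.02047102]
```

View pics/top0.png

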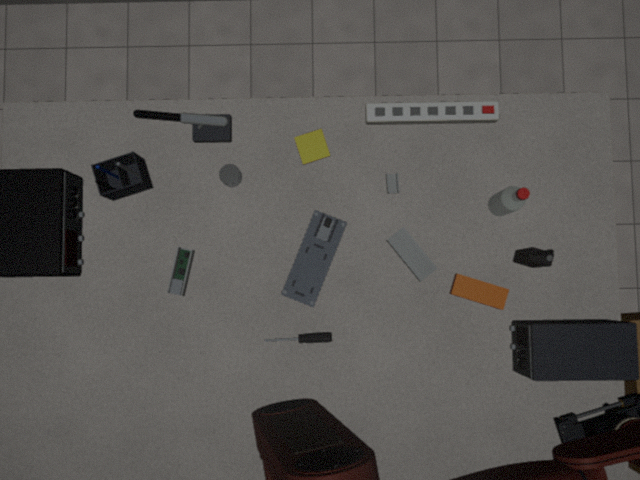

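View pics/scene0.png

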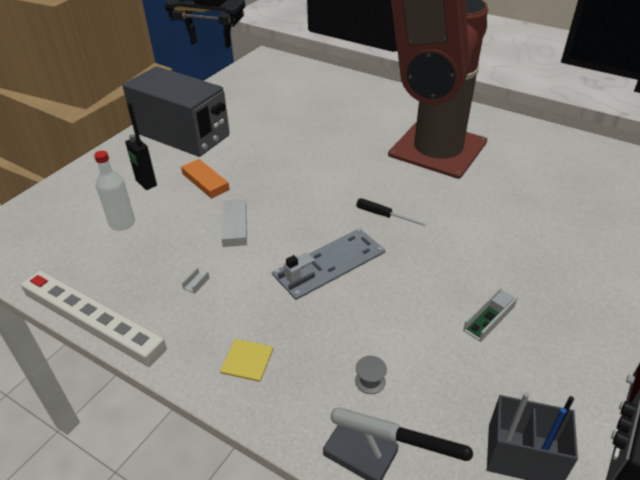

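Top view: bottom channel with green board at (181,271), its metal can at the near end (178,287). Cradle at (314,258), keeper at its far end (325,228). Grey cover at (411,255). Lookalikes: the orange bar at (480,291) is excluded by colour, and the small bracket at (392,183) is too small. I'll confirm with one enlarged crop while measuring.

```bash
cat > h.py <<'E'
import numpy as np,cv2,pickle
from scipy.spatial.transform import Rotation as R
def load(n): return pickle.load(open(n+".pkl","rb"))
def rot(q): return R.from_quat([q[1],q[2],q[3],q[0]])
def cast(s,uv,z):
    uv=np.atleast_2d(np.array(uv,float)); d=np.c_[uv,np.ones(len(uv))]@np.linalg.inv(s["camera_matrix"]).T
    d=rot(s["orientation"]).apply(d); o=np.array(s["origin"])
    return o+d*((z-o[2])/d[:,2])[:,None]
def proj(s,P):
    p=rot(s["orientation"]).inv().apply(np.atleast_2d(P)-np.array(s["origin"]))@np.array(s["camera_matrix"]).T
    return p[:,:2]/p[:,2:]
def snap(n,f):
    from plant import snapshot
    s=snapshot(n);pickle.dump(s,open(f+".pkl","wb"));return s
def tool():
    from plant import observe
    o=observe();return np.array(o["tool_pos"]),rot(o["eef_rot"]).as_matrix(),o
E
python3 - <<'E'
from h import *
t=load("top0")["pixels"];s=load("scene0")["pixels"]
def c(im,x,y,w,h,k): return cv2.resize(im[y:y+h,x:x+w],None,fx=k,fy=k,interpolation=cv2.INTER_CUBIC)
a=np.hstack([c(t,160,235,45,75,4),c(t,270,200,90,120,2.5)if 0 else c(t,275,200,80,75,4),c(t,380,220,65,75,4)])
b=np.hstack([c(s,265,215,130,85,2.8),c(s,455,280,70,85,2.8),c(s,205,185,65,85,2.8)])
w=max(a.shape[1],b.shape[1]);p=lambda i:np.pad(i,((0,0),(0,w-i.shape[1]),(0,0)))
o=np.vstack([p(a),p(b)]);o=np.clip(o.astype(float)*1.5,0,255).astype(np.uint8);print(o.shape);cv2.imwrite("pics/crop1.png",o)
E
```

```text
(538, 760, 3)
```

View pics/crop1.png

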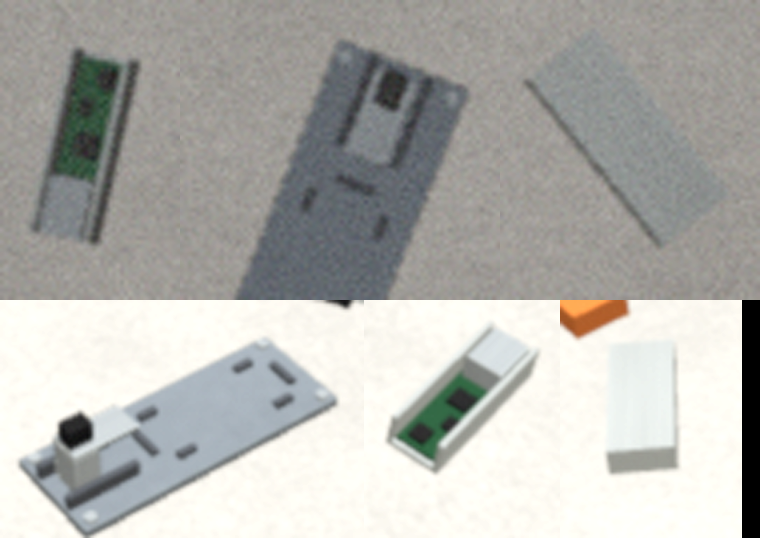

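```bash
cat > m.py <<'E'
from h import *
K=7
def comps(s,mask,roi,amin):
    x,y,w,h=roi;m=np.zeros(mask.shape,np.uint8);m[y:y+h,x:x+w]=mask[y:y+h,x:x+w]
    n,l,st,c=cv2.connectedComponentsWithStats(m);out=[]
    for i in range(1,n):
        if st[i,4]>=amin:
            ct=cv2.findContours((l==i).astype(np.uint8),0,1)[0][0];r=cv2.minAreaRect(ct);out.append((c[i].round(1).tolist(),int(st[i,4]),cv2.boxPoints(r).round(1).tolist()))
    return out
if __name__=="__main__":
    for n,rois in(("top0",[(270,200,85,115),(160,235,45,75),(380,220,65,70)]),("scene0",[(265,220,130,85),(455,280,70,70),(205,185,60,70)])):
        s=load(n);im=cv2.GaussianBlur(s["pixels"],(3,3),0).astype(int);g=im.mean(2)
        hsv=cv2.cvtColor(s["pixels"],cv2.COLOR_BGR2HSV)
        bl=im[...,0]-im[...,2]
        for (x,y,w,h) in rois: print(n,(x,y),"gray pct",np.percentile(g[y:y+h,x:x+w],[1,10,50,90]),"b-r",np.percentile(bl[y:y+h,x:x+w],[5,50,95]))
        print("plate",comps(s,(bl>4)&(g<(110 if n=="top0" else 200)),rois[0],200))
        print("lugs",comps(s,g<(70 if n=="top0" else 110),rois[0],4))
        gr=(im[...,1]-im[...,2]>12)&(im[...,1]-im[...,0]>5);print("green",comps(s,gr,rois[1],30))
        print("cover",comps(s,bl>-3,rois[2],100))
E
python3 m.py
```

```text
top0 (270, 200) gray pct [ 50.66666667  68.66666667 101.33333333 104.66666667] b-r [-6. -5.  9.]
top0 (160, 235) gray pct [ 35.66666667  56.33333333 101.66666667 104.66666667] b-r [-6. -5.  5.]
top0 (380, 220) gray pct [ 82.33333333  96.         102.33333333 105.        ] b-r [-6. -5.  2.]
plate [([313.1, 259.8], 2847, [[281.29998779296875, 293.70001220703125], [314.79998779296875, 210.10000610351562], [346.1000061035156, 222.6999969482422], [312.70001220703125, 306.29998779296875]])]
lugs [([313.8, 253.5], 1641, [[282.3999938964844, 293.0], [315.6000061035156, 210.0], [345.3999938964844, 222.0], [312.20001220703125, 304.8999938964844]]), ([317.0, 279.5], 25, [[313.0, 278.0], [319.79998779296875, 276.29998779296875], [321.1000061035156, 281.5], [314.29998779296875, 283.20001220703125]])]
green [([181.3, 264.4], 167, [[174.1999969482422, 277.29998779296875], [180.1999969482422, 249.1999969482422], [189.39999389648438, 251.1999969482422], [183.39999389648438, 279.29998779296875]])]
cover [([411.6, 253.7], 1197, [[385.6000061035156, 239.6999969482422], [403.1000061035156, 225.6000061035
[... 1002 characters left out ...]
061035156, 303.29998779296875]]), ([317.2, 255.4], 45, [[312.1000061035156, 254.3000030517578], [320.5, 251.5], [322.20001220703125, 256.6000061035156], [313.79998779296875, 259.3999938964844]]), ([316.2, 265.8], 72, [[310.0, 263.0], [313.5, 259.5], [322.5, 268.5], [319.0, 272.0]]), ([331.0, 268.9], 43, [[325.79998779296875, 268.6000061035156], [333.79998779296875, 264.6000061035156], [336.0, 269.0], [328.0, 273.0]])]
green [([481.6, 320.7], 330, [[465.8999938964844, 328.20001220703125], [487.70001220703125, 302.8999938964844], [499.1000061035156, 312.70001220703125], [477.3999938964844, 338.0]])]
cover [([233.5, 219.1], 932, [[221.0, 199.0], [245.0, 199.0], [245.0, 239.0], [221.0, 239.0]])]
```

Run:
```python
from m import *
s=load("scene0");t=load("top0")
L=dict(endm=(365.4,240.9),endp=(316.2,265.8),a=(351.2,238.3),b=(365.8,250.9),c=(317.2,255.4),d=(331.0,268.9))
# blackhat lugs top
P={k:cast(s,v,.0135)[0] for k,v in L.items()}
for k,v in P.items(): print(k,v.round(4), "top px",proj(t,v)[0].round(1))
# names: c,d at one end? print pair mids
mid=lambda a,b:(P[a]+P[b])/2
S=sum(P[k] for k in"abcd")/4; E=mid("endm","endp"); ax=P["endp"]-P["endm"]
print("scene seat",S,E,np.degrees(np.arctan2(ax[1],ax[0])),np.linalg.norm(ax),[np.linalg.norm(P[a]-P[b]) for a,b in("ab","cd","ac","bd")])
u=mid("c","d")-mid("a","b");print("yaw sides",np.degrees(np.arctan2(u[1],u[0])))
g=cv2.GaussianBlur(cv2.cvtColor(t["pixels"],6),(3,3),0);bh=cv2.morphologyEx(g,cv2.MORPH_BLACKHAT,np.ones((9,9)))
m=(bh>12)
for c in comps(t,m,(282,215,62,88),5): print("toplug",c[0],c[1],cast(t,c[0],.0135)[0].round(4))
def box(s,b,z,nm):
    p=cast(s,b,z);d=[np.linalg.norm(p[1]-p[0]),np.linalg.norm(p[2]-p[1])];e=(p[1]-p[0]) if d[0]>d[1] else (p[2]-p[1])
    print(nm,p.mean(0).round(4),"yaw",np.degrees(np.arctan2(e[1],e[0])).round(1),np.round(d,4))
box(t,[[281.3,293.7],[314.8,210.1],[346.1,222.7],[312.7,306.3]],.01,"plate top")
box(s,[[272,271.3],[367.9,220.5],[384.2,251.2],[288.3,302]],.01,"plate scene")
box(t,[[385.6,239.7],[403.1,225.6],[437.4,267.9],[419.9,282]],.024,"cover top")
for n,q,roi in(("top",t,(160,235,45,75)),("scene",s,(455,280,70,70))):
    im=cv2.GaussianBlur(q["pixels"],(3,3),0).astype(int);g=im.mean(2);bg=np.median(g[roi[1]:roi[1]+roi[3],roi[0]:roi[0]+roi[2]])
    mk=((abs(g-bg)>8)|(abs(im[...,0]-im[...,2]+(5 if n=="top" else 7))>4))
    mk=cv2.morphologyEx(mk.astype(np.uint8),3,np.ones((5,5)))
    for c in comps(q,mk,roi,300):
        print(n,c); box(q,c[2],.014,"tray sil")
im=s["pixels"].astype(int);roi=(205,185,60,75);g=im.mean(2);mk=(im[...,0]-im[...,2]>-4);mk=cv2.morphologyEx(mk.astype(np.uint8),3,np.ones((3,3)))
for c in comps(s,mk,roi,300):print(c);m=1
```

```text
endm [0.4376 0.0186 0.0135] top px [298.1 292.8]
endp [ 0.5585 -0.0325  0.0135] top px [317.6 245. ]
a [ 0.4462 -0.0121  0.0135] top px [310.1 289.2]
b [0.4652 0.0344 0.0135] top px [291.8 282. ]
c [ 0.5308 -0.0473  0.0135] top px [323.5 255.8]
d [ 0.5504 -0.0014  0.0135] top px [305.4 248.4]
scene seat [ 0.49815763 -0.00657533  0.0135    ] [ 0.49806166 -0.00694689  0.0135    ] -22.88202446882284 0.13130483311624166 [np.float64(0.05027696107280276), np.float64(0.04987990578529619), np.float64(0.09165498736045824), np.float64(0.09246779960550022)]
yaw sides -22.685070403259026
toplug [323.5, 222.9] 143 [ 0.6152 -0.0484  0.0135]
toplug [333.2, 228.8] 72 [ 0.5997 -0.0731  0.0135]
toplug [342.5, 228.5] 6 [ 0.6001 -0.0969  0.0135]
toplug [318.3, 245.9] 26 [ 0.5563 -0.0343  0.0135]
toplug [306.6, 249.3] 15 [ 0.548  -0.0043  0.0135]
toplug [324.9, 256.2] 14 [ 0.5297 -0.0509  0.0135]
toplug [293.5, 282.4] 15 [0.464  0.03   0.0135]
toplug [284.6, 287.4] 8 [0.4516 0.0528 0.0135]
toplug [311.4, 289.9] 14 [ 0.4444 -0.0154  0.0135]
toplug [299.0, 293.2] 25 [0.4364 0.0163 0.0135]
plate top [ 0.5257 -0.0224  0.01  ] yaw -22.4 [0.2308 0.0868]
plate scene [ 0.5247 -0.019   0.01  ] yaw 159.3 [0.2635 0.1063]
cover top [ 0.5325 -0.27    0.024 ] yaw -142.3 [0.0573 0.1372]
top ([181.1, 271.3], 893, [[166.39999389648438, 292.6000061035156], [177.39999389648438, 245.39999389648438], [195.8000030517578, 249.60000610351562], [184.8000030517578, 296.8999938964844]])
tray sil [0.4967 0.3172 0.014 ] yaw -12.9 [0.1234 0.0487]
scene ([489.3, 315.0], 1506, [[458.5, 326.5], [502.0, 283.0], [521.0, 302.0], [477.5, 345.5]])
tray sil [0.4964 0.3213 0.014 ] yaw 167.7 [0.1546 0.0571]
([233.3, 219.2], 972, [[221.0, 199.0], [246.0, 199.0], [246.0, 239.0], [221.0, 239.0]])
```

Seat ≈ (0.497, −0.008), yaw −22.7°. Tray ≈ (0.497, 0.319), yaw −12.6°. Cover ≈ (0.5325, −0.27), yaw 37.7°. Moving above the tray now.

```bash
cat >> h.py <<'E'
def go(x,y,z,yaw):
    """shift in tool units and yaw turn (tool z units) to reach the target TCP pose, tool down"""
    p,M,o=tool();d=M.T@(np.array([x,y,z])-p)/.2
    cy=np.degrees(np.arctan2(M[1,0],M[0,0]));dt=(cy-yaw+180)%360-180
    print("pos",p.round(4),"yaw",cy.round(2),"tilt",M[:2,2].round(4),"| shift units",d.round(3),"turn deg",dt.round(2),"units",round(dt/45,3),"q6",o["joint_positions"][5].round(2),"t",round(o["time_s"],2),"F",o["ft_force"].round(2),"T",o["wrist_torque"].round(3),"gap mm",round(o["finger_gap"]*87,1),"ff",round(o["finger_force"],1))
E
R='[0.1415,-0.1975,0,0,0,0]'; unset R
for i in 1 2 3 4; do :; done
python3 -m pendant '[[[0.14,-0.2,0,0,0,0],[0.14,-0.2,0,0,0,0],[0.14,-0.2,0,0,0,0],[0.14,-0.2,0,0,0,0],[0.14,-0.2,0,0,0,0]]]' 1 30
python3 -m pendant '[[[0.14,-0.2,0,0,0,0],[0.14,-0.2,0,0,0,0],[0.14,-0.2,0,0,0,0],[0.14,-0.2,0,0,0,0],[0.14,-0.2,0,0,0,0]]]'
python3 -c 'from h import *;go(.497,.319,.1,-12.6)'
```

```text
time_s: 0.6
tool_pos: [0.2543, -0.3662, 0.2219]
eef_rot: [-0.0, 0.99, 0.142, -0.0]
ft_force: [1.1, -0.3, -0.0]
finger_gap: 1.003
finger_force: 0.0
time_s: 1.1
tool_pos: [0.3321, -0.135, 0.2224]
eef_rot: [0.0, 0.99, 0.142, 0.0]
ft_force: [0.8, -0.6, 0.2]
finger_gap: 1.001
finger_force: 0.0
pos [ 0.3321 -0.135   0.2224] yaw 16.33 tilt [ 0.0006 -0.0002] | shift units [ 1.429 -1.947  0.612] turn deg 28.93 units 0.643 q6 0.68 t 1.1 F [ 0.85 -0.6   0.21] T [-0.019 -0.079 -0.043] gap mm 87.1 ff 0.0
```

```bash
python3 -m pendant '[[[0.145,-0.195,0,0,0,0],[0.145,-0.195,0,0,0,0],[0.145,-0.195,0,0,0,0],[0.145,-0.195,0,0,0,0],[0.145,-0.195,0,0,0,0]]]' >/dev/null
python3 -m pendant '[[[0.145,-0.195,0,0,0,0],[0.145,-0.195,0,0,0,0],[0.145,-0.195,0,0,0,0],[0.145,-0.195,0,0,0,0],[0.12,-0.195,0,0,0,0]]]' >/dev/null
python3 -m pendant '[[[0,0,0.15,0,0,0.16],[0,0,0.15,0,0,0.16],[0,0,0.15,0,0,0.16],[0,0,0.15,0,0,0.16],[0,0,0,0,0,0]]]' >/dev/null
python3 - <<'E'
from h import *
go(.497,.319,.005,-12.6)
t=snap("top","top1");s=snap("scene","scene1")
a=cv2.resize(t["pixels"][215:315,130:240],None,fx=3.5,fy=3.5,interpolation=2);b=cv2.resize(s["pixels"][240:380,420:560],None,fx=2.5,fy=2.5,interpolation=2)
cv2.imwrite("pics/c2.png",np.hstack([np.clip(a[:350]*1.4,0,255).astype(np.uint8),b]))
E
```

```text
pos [0.4916 0.3158 0.097 ] yaw -12.48 tilt [-0.0093 -0.0044] | shift units [ 0.027 -0.024  0.46 ] turn deg 0.12 units 0.003 q6 2.22 t 2.6 F [-0.21 -0.37  0.27] T [-0.005  0.054  0.01 ] gap mm 87.1 ff 0.0
```

View pics/c2.png

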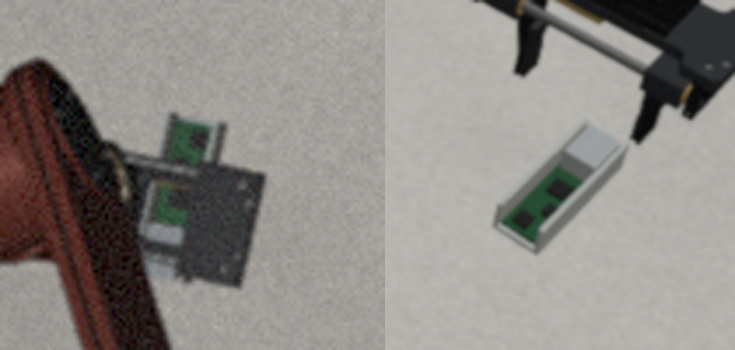

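View: the fingers straddle the tray; scene tips at about (474,269) and (522,296). The tray is untouched and the grip is across its middle. Descend and grip.

```bash
python3 -c '
from h import *
for n in("scene1","top1"): print(n,proj(load(n),[.4916,.3158,.097]))'
python3 -m pendant '[[[0.027,-0.024,0.15,0,0,0],[0,0,0.15,0,0,0],[0,0,0.12,0,0,0],[0,0,0.04,0,0,0],[0,0,0,0,0,0]]]' >/dev/null
python3 -c 'from h import *;go(.497,.319,.005,-12.6)'
```

```text
scene1 [[496.93019846 280.52650388]]
top1 [[173.00793682 272.35863935]]
pos [0.5022 0.3212 0.0111] yaw -12.34 tilt [ 0. -0.] | shift units [-0.023  0.016  0.03 ] turn deg 0.26 units 0.006 q6 2.22 t 3.2 F [-0.59  0.49 -0.01] T [0.043 0.041 0.012] gap mm 86.9 ff 0.0
```

```bash
python3 -m pendant '[[[-0.025,0.016,0.03,0,0,0],[0,0,0,0,0,0]]]' >/dev/null
python3 -m pendant '[[[0,0,0,0,0,0],[0,0,0,0,0,0],[0,0,0,0,0,0],[0,0,0,0,0,0],[0,0,0,0,0,0]]]' 0.3 30
python3 -m pendant '[[[0,0,0,0,0,0],[0,0,0,0,0,0],[0,0,0,0,0,0]]]' 
python3 -c 'from h import *;go(.4973,-.0082,.1,-22.7)'
```

```text
time_s: 3.9
tool_pos: [0.4964, 0.3191, 0.0046]
eef_rot: [-0.0, 0.994, -0.108, 0.0]
ft_force: [-0.3, 0.1, 0.3]
finger_gap: 0.628
finger_force: 0.0
time_s: 4.2
tool_pos: [0.4963, 0.3191, 0.0045]
eef_rot: [-0.0, 0.994, -0.108, -0.0]
ft_force: [0.5, -0.2, -0.2]
finger_gap: 0.459
finger_force: 30.0
pos [0.4963 0.3191 0.0045] yaw -12.42 tilt [-0.0001  0.    ] | shift units [ 0.357  1.597 -0.478] turn deg 10.28 units 0.228 q6 2.23 t 4.2 F [ 0.51 -0.16 -0.22] T [ 0.102 -0.013 -0.004] gap mm 40.0 ff 30.0
```

```bash
python3 -m pendant '[[[0,0,-0.1,0,0,0],[0,0,-0.19,0,0,0],[0,0,-0.19,0,0,0],[0.045,0.2,0,0,0,0],[0.045,0.2,0,0,0,0]]]' >/dev/null
python3 -m pendant '[[[0.045,0.2,0,0,0,0],[0.045,0.2,0,0,0,0],[0.045,0.2,0,0,0,0],[0.045,0.2,0,0,0,0],[0.045,0.2,0,0,0,0]]]' >/dev/null
python3 -m pendant '[[[0.042,0.197,0,0,0,0],[0,0,0,0,0,0.114],[0,0,0,0,0,0.114],[0,0,0,0,0,0],[0,0,0,0,0,0]]]' >/dev/null
python3 -c 'from h import *;go(.4973,-.0082,.045,-22.7)'
```

```text
pos [ 0.497  -0.0081  0.1003] yaw -22.54 tilt [-0.0005  0.0001] | shift units [ 0.002 -0.     0.277] turn deg 0.16 units 0.004 q6 1.79 t 5.7 F [ 0.03 -0.49 -1.81] T [ 0.047  0.058 -0.014] gap mm 39.7 ff 30.0
```

```bash
python3 -m pendant '[[[0,0,0.12,0,0,0],[0,0,0.12,0,0,0],[0,0,0.11,0,0,0.004],[0,0,0,0,0,0],[0,0,0,0,0,0]]]' >/dev/null
python3 - <<'E'
from h import *
go(.4973,-.0082,.0145,-22.7)
t=snap("top","top2");s=snap("scene","scene2")
a=cv2.resize(t["pixels"][210:310,270:360],None,fx=4,fy=4,interpolation=2);b=cv2.resize(s["pixels"][205:305,265:395],None,fx=3.4,fy=3.4,interpolation=2)[:340]
a=np.clip(a[:400]*1.4,0,255).astype(np.uint8);b=np.pad(b,((0,60),(0,0),(0,0)));print(a.shape,b.shape)
cv2.imwrite("pics/c3.png",np.hstack([a,b])[:, :800])
E
```

```text
pos [ 0.497  -0.0078  0.0305] yaw -22.76 tilt [-0.0011  0.0002] | shift units [0.002 0.001 0.08 ] turn deg -0.06 units -0.001 q6 1.79 t 6.2 F [-0.17  0.08 -0.98] T [ 0.009 -0.089  0.004] gap mm 40.1 ff 30.0
(400, 360, 3) (400, 442, 3)
```

View pics/c3.png

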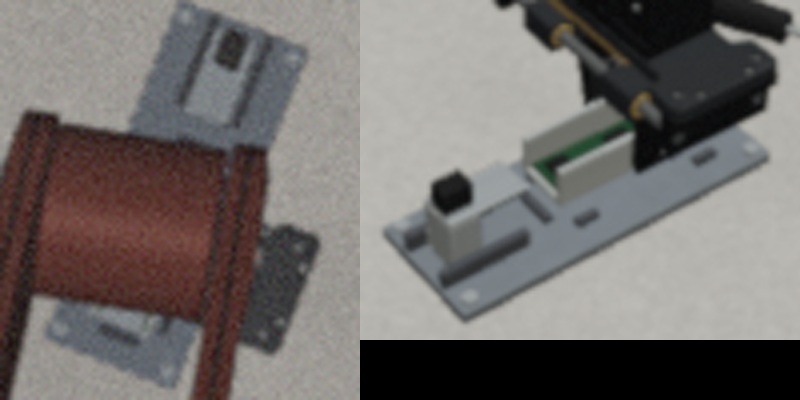

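Crop: the tray is above the seat. Its +x lower front corner is at scene pixel ≈ (324,264.7), the end lug below it at (316,266), and the can end is away from the keeper. Checking the alignment within the same camera.

Run:
```python
from h import *
s=load("scene2");y=np.radians(-22.7);A=np.array([[np.cos(y),-np.sin(y)],[np.sin(y),np.cos(y)]])
S=np.array([.4981,-.0067])
for nm,px,z in(("front bottom",(323.8,264.7),.026),("front top",(265+199/3.4,205+163/3.4),.054),("back top",(265+164/3.4,205+144/3.4),.054)):
    p=cast(s,px,z)[0,:2];print(nm,"local mm rel scene-seat",(A.T@(p-S)*1e3).round(1),"rel tcp",(A.T@(p-[.497,-.0078])*1e3).round(1))
g=cv2.cvtColor(s["pixels"],6)
```

```text
front bottom local mm rel scene-seat [58.4 16.6] rel tcp [59. 18.]
front top local mm rel scene-seat [55.5 11.8] rel tcp [56.1 13.2]
back top local mm rel scene-seat [ 62.8 -14.2] rel tcp [ 63.4 -12.8]
```

```bash
python3 -m pendant '[[[0.004,-0.006,0.02,0,0,0],[0,0,0.02,0,0,0],[0,0,0.008,0,0,0],[0,0,0,0,0,0]]]' 
python3 -m pendant '[[[0,0,0.01,0,0,0],[0,0,0.01,0,0,0],[0,0,0,0,0,0]]]' 
python3 -c 'from h import *;go(.4973,-.0082,.0145,-22.7)'
```

```text
time_s: 6.7
tool_pos: [0.4982, -0.0074, 0.0207]
eef_rot: [0.0, 0.98, -0.198, -0.0]
ft_force: [-0.6, 0.2, -1.6]
finger_gap: 0.454
finger_force: 30.0
time_s: 7.0
tool_pos: [0.4982, -0.0075, 0.0166]
eef_rot: [0.0, 0.98, -0.198, -0.0]
ft_force: [0.3, -0.8, -1.3]
finger_gap: 0.459
finger_force: 30.0
pos [ 0.4982 -0.0075  0.0166] yaw -22.87 tilt [-0.0005 -0.    ] | shift units [-0.003  0.005  0.011] turn deg -0.17 units -0.004 q6 1.8 t 7.0 F [ 0.26 -0.78 -1.29] T [-0.107  0.033 -0.018] gap mm 39.9 ff 30.0
```

It is inside the lugs with no contact. Lower to the base, check the force, then release.

```bash
python3 -m pendant '[[[0,0,0.006,0,0,0],[0,0,0.006,0,0,0],[0,0,0.003,0,0,0],[0,0,0,0,0,0]]]' 
python3 -c 'from h import *;go(.4973,-.0082,.0145,-22.7)'
```

```text
time_s: 7.4
tool_pos: [0.4986, -0.0075, 0.0144]
eef_rot: [0.0, 0.98, -0.198, -0.0]
ft_force: [-2.6, -0.7, 3.8]
finger_gap: 0.459
finger_force: 30.0
pos [ 0.4986 -0.0075  0.0144] yaw -22.86 tilt [-0.0002 -0.0002] | shift units [-0.005  0.005 -0.   ] turn deg -0.16 units -0.003 q6 1.8 t 7.4 F [-2.62 -0.66  3.8 ] T [-0.199  0.512  0.08 ] gap mm 40.0 ff 30.0
```

```bash
python3 -m pendant '[[[0,0,0,0,0,0],[0,0,0,0,0,0],[0,0,0,0,0,0],[0,0,0,0,0,0]]]' 1 
python3 -m pendant '[[[0,0,-0.1,0,0,0],[0,0,-0.2,0,0,0],[0,0,-0.2,0,0,0],[0.1,0.2,0,0,0,0],[0.1,0.2,0,0,0,0]]]' >/dev/null
python3 -m pendant '[[[0.1,0.2,0,0,0,0],[0.1,0.2,0,0,0,0],[0,0.2,0,0,0,0],[0,0.2,0,0,0,0],[0,0,0,0,0,0]]]' >/dev/null
python3 - <<'E'
from h import *
go(.5325,-.27,.1,37.7)
t=snap("top","top3");s=snap("scene","scene3")
a=cv2.resize(t["pixels"][210:310,270:360],None,fx=4,fy=4,interpolation=2);b=cv2.resize(s["pixels"][205:305,265:395],None,fx=3.4,fy=3.4,interpolation=2)[:340]
a=np.clip(a[:400]*1.4,0,255).astype(np.uint8);b=np.pad(b,((0,60),(0,0),(0,0)))
cv2.imwrite("pics/c4.png",np.hstack([a,b])[:, :800])
E
```

```text
time_s: 7.8
tool_pos: [0.4986, -0.0073, 0.0139]
eef_rot: [-0.0, 0.98, -0.198, 0.0]
ft_force: [0.3, -0.8, -0.1]
finger_gap: 0.734
finger_force: 0.0
pos [ 0.4774 -0.2638  0.114 ] yaw -23.13 tilt [-0.0003 -0.0016] | shift units [ 0.265 -0.08   0.07 ] turn deg -60.83 units -1.352 q6 1.33 t 8.8 F [0.1  0.78 0.41] T [ 0.096 -0.019  0.022] gap mm 87.1 ff 0.0
```

View pics/c4.png

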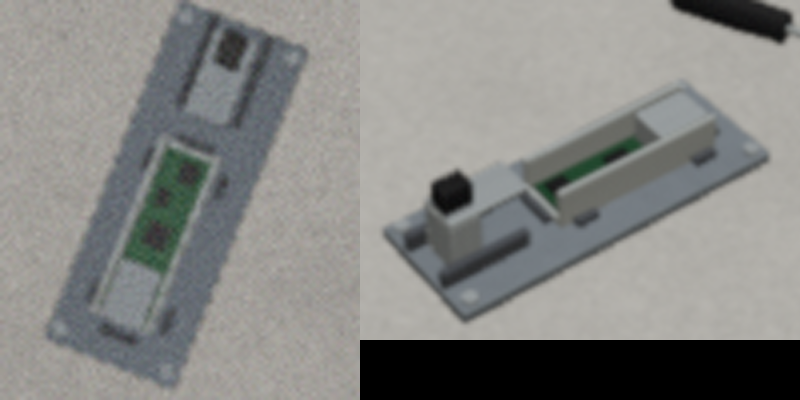

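View: the tray sits flat between the lugs. The can is at the end away from the keeper: top crop (130,290), keeper grip (235,50). Next, fetch the cover.

```bash
python3 -m pendant '[[[0.13,-0.04,0,0,0,0],[0.14,-0.045,0,0,0,0],[0,0,0,0,0,-0.169],[0,0,0,0,0,-0.169],[0,0,0,0,0,-0.169]]]' >/dev/null
python3 -m pendant '[[[0,0,0.05,0,0,-0.169],[0,0,0.05,0,0,-0.169],[0,0,0.05,0,0,-0.169],[0,0,0.05,0,0,-0.169],[0,0,0.05,0,0,-0.169]]]' >/dev/null
python3 -m pendant '[[[0,0,0,0,0,0],[0,0,0,0,0,0]]]' >/dev/null
python3 - <<'E'
from h import *
go(.534,-.2675,.0045,37.7)
s=load("scene3");M=cv2.GaussianBlur(s["pixels"],(3,3),0)[190:255,205:265].astype(int)
print("cover top-face px if at est:",proj(s,[[.534,-.2675,.024]]))
y=np.radians(37.7);c,n=np.cos(y),np.sin(y)
print(proj(s,[[.534+c*a-n*b,-.2675+n*a+c*b,.024] for a,b in((.068,.027),(.068,-.027),(-.068,-.027),(-.068,.027))]).round(1))
E
```

```text
pos [ 0.5357 -0.2636  0.0639] yaw 37.86 tilt [-0.0003  0.0005] | shift units [-0.019  0.01   0.297] turn deg 0.16 units 0.004 q6 0.32 t 10.1 F [-0.78 -0.46  0.34] T [-0.037 -0.068 -0.011] gap mm 86.8 ff 0.0
cover top-face px if at est: [[233.45610665 218.04242415]]
[[245.8 237.1]
 [220.8 239. ]
 [222.  200.3]
 [245.2 198.7]]
```

```bash
python3 -m pendant '[[[-0.019,0.01,0.1,0,0,0],[0,0,0.1,0,0,0],[0,0,0.07,0,0,0],[0,0,0.025,0,0,0],[0,0,0,0,0,0]]]' 
python3 -m pendant '[[[0,0,0,0,0,0],[0,0,0,0,0,0],[0,0,0,0,0,0],[0,0,0,0,0,0],[0,0,0,0,0,0]]]' 0.4 30 
python3 -c 'from h import *;go(.4986,-.0075,.1,-22.7)'
```

```text
time_s: 10.6
tool_pos: [0.5333, -0.2684, 0.0045]
eef_rot: [-0.0, 0.946, 0.325, -0.0]
ft_force: [-0.1, -0.4, 0.2]
finger_gap: 0.998
finger_force: 0.0
time_s: 11.1
tool_pos: [0.5339, -0.2691, 0.0053]
eef_rot: [0.0, 0.946, 0.325, 0.0]
ft_force: [0.9, -1.4, -0.4]
finger_gap: 0.63
finger_force: 0.5
pos [ 0.5339 -0.2691  0.0053] yaw 37.97 tilt [ 0.0008 -0.0006] | shift units [ 0.666 -1.139 -0.474] turn deg 60.67 units 1.348 q6 0.31 t 11.1 F [ 0.92 -1.44 -0.37] T [-0.184 -0.195  0.02 ] gap mm 54.8 ff 0.5
```

```bash
python3 -m pendant '[[[0,0,0,0,0,0],[0,0,0,0,0,0],[0,0,0,0,0,0],[0,0,-0.05,0,0,0],[0,0,-0.15,0,0,0]]]' >/dev/null
python3 -m pendant '[[[0,0,-0.15,0,0,0],[0,0,-0.15,0,0,0],[0,0,0,0,0,0],[0,0,0,0,0,0],[0,0,0,0,0,0]]]' >/dev/null
python3 - <<'E'
from h import *
import time
go(.4986,-.0075,.1,-22.7)
from plant import snapshot
T=[]
for i in range(15):
    snapshot("top");p,M,o=tool();T.append(np.r_[M.T@o["wrist_torque"],o["ft_force"]])
T=np.array(T);print(T.mean(0).round(3),(T.std(0)/15**.5).round(3))
E
```

```text
pos [ 0.5323 -0.268   0.103 ] yaw 37.98 tilt [-0.0028  0.0019] | shift units [ 0.669 -1.13   0.018] turn deg 60.68 units 1.348 q6 0.31 t 12.1 F [-0.78  0.58 -2.5 ] T [-0.007 -0.036 -0.015] gap mm 53.7 ff 30.0
[-0.043  0.016 -0.004 -0.079  0.15  -1.879] [0.009 0.007 0.007 0.109 0.103 0.083]
```

```bash
python3 -m pendant '[[[0.096,-0.161,0,0,0,0],[0.096,-0.161,0,0,0,0],[0.096,-0.161,0,0,0,0],[0.096,-0.161,0,0,0,0],[0.096,-0.161,0,0,0,0]]]' >/dev/null
python3 -m pendant '[[[0.096,-0.161,0,0,0,0],[0.096,-0.161,0,0,0,0],[0,0,0,0,0,0.169],[0,0,0,0,0,0.169],[0,0,0,0,0,0.169]]]' >/dev/null
python3 -m pendant '[[[0,0,0,0,0,0.169],[0,0,0,0,0,0.169],[0,0,0,0,0,0.169],[0,0,0,0,0,0.169],[0,0,0,0,0,0.169]]]' >/dev/null
python3 -m pendant '[[[0,0,0,0,0,0],[0,0,0,0,0,0],[0,0,0,0,0,0]]]' >/dev/null
python3 -c 'from h import *;go(.4986,-.0075,.055,-22.8)'
```

```text
pos [ 0.5008 -0.0085  0.105 ] yaw -22.72 tilt [ 0.0001 -0.    ] | shift units [-0.012 -0.     0.25 ] turn deg 0.08 units 0.002 q6 1.79 t 14.65 F [-0.43 -0.08 -2.52] T [0.098 0.065 0.032] gap mm 54.0 ff 30.0
```

```bash
python3 -m pendant '[[[-0.012,0,0.1,0,0,0],[0,0,0.1,0,0,0],[0,0,0.05,0,0,0],[0,0,0,0,0,0],[0,0,0,0,0,0]]]' >/dev/null
python3 - <<'E'
from h import *
go(.4986,-.0075,.0225,-22.8)
s=snap("scene","scene4")
cv2.imwrite("pics/c5.png",cv2.resize(s["pixels"][195:305,265:395],None,fx=5,fy=5,interpolation=2))
E
```

```text
pos [ 0.4989 -0.0076  0.0554] yaw -22.83 tilt [ 0.0002 -0.    ] | shift units [-0.002  0.     0.164] turn deg -0.03 units -0.001 q6 1.8 t 15.15 F [ 0.26 -0.32 -1.79] T [ 0.09  -0.014  0.017] gap mm 53.8 ff 30.0
```

View pics/c5.png

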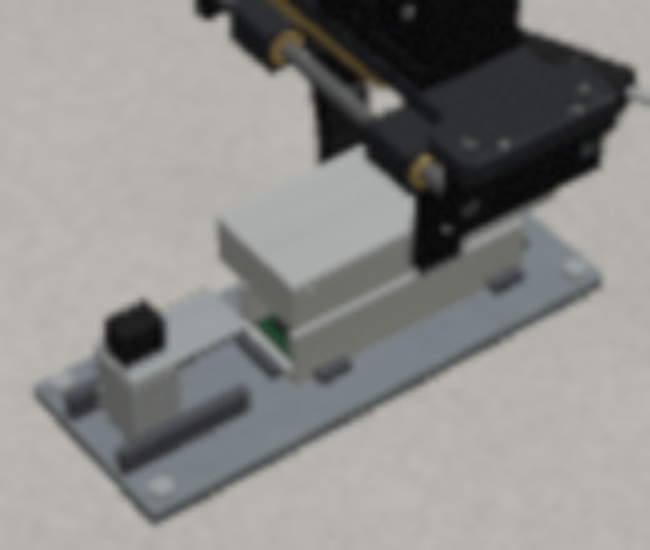

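View: the cover is squarely above the tray, front bottom corner at crop (293,328) and tray front corner at (293,380). Lower it gently and feel.

```bash
python3 -m pendant '[[[0,0,0.03,0,0,0],[0,0,0.03,0,0,0],[0,0,0,0,0,0]]]' | egrep 'pos|ft'
python3 -m pendant '[[[0,0,0.015,0,0,0],[0,0,0.015,0,0,0],[0,0,0,0,0,0]]]' | egrep 'pos|ft'
python3 -m pendant '[[[0,0,0.01,0,0,0],[0,0,0.01,0,0,0],[0,0,0,0,0,0]]]' | egrep 'pos|ft'
python3 -c 'from h import *;go(.4986,-.0075,.0225,-22.8)'
```

```text
tool_pos: [0.4979, -0.0074, 0.0421]
ft_force: [-0.5, 0.4, -1.3]
tool_pos: [0.4982, -0.0075, 0.0365]
ft_force: [0.8, 0.2, -2.8]
tool_pos: [0.4984, -0.0075, 0.0326]
ft_force: [0.7, -0.2, -2.4]
pos [ 0.4984 -0.0075  0.0326] yaw -22.87 tilt [-0.0005  0.0001] | shift units [ 0.001 -0.001  0.051] turn deg -0.07 units -0.001 q6 1.8 t 16.1 F [ 0.73 -0.22 -2.36] T [0.049 0.048 0.011] gap mm 53.7 ff 30.0
```

It is over the tray walls. The next 2–3 mm tell which way round it goes.

```bash
python3 -m pendant '[[[0,0,0.008,0,0,0],[0,0,0.007,0,0,0],[0,0,0,0,0,0]]]' | egrep 'pos|ft'
python3 -c 'from h import *;go(.4986,-.0075,.0225,-22.8)'
```

```text
tool_pos: [0.4991, -0.0077, 0.0312]
ft_force: [-4.4, 0.0, 8.9]
pos [ 0.4991 -0.0077  0.0312] yaw -22.85 tilt [ 0.0003 -0.0002] | shift units [-0.003  0.     0.043] turn deg -0.05 units -0.001 q6 1.8 t 16.4 F [-4.35  0.03  8.88] T [0.14  0.833 0.029] gap mm 53.4 ff 30.0
```

Contact: 9 N up at z = 31 mm, 9 mm high, so the block is on the can. Lift and turn it end for end (q6 from 1.8 to −1.35 is in range).

```bash
python3 -m pendant '[[[0,0,-0.05,0,0,0],[0,0,-0.1,0,0,0],[0,0,-0.15,0,0,0],[0,0,-0.1,0,0,0],[0,0,0,0,0,-0.1]]]' >/dev/null
python3 -m pendant '[[[0,0,0,0,0,-0.18],[0,0,0,0,0,-0.185],[0,0,0,0,0,-0.185],[0,0,0,0,0,-0.185],[0,0,0,0,0,-0.185]]]' >/dev/null
python3 -m pendant '[[[0,0,0,0,0,-0.185],[0,0,0,0,0,-0.185],[0,0,0,0,0,-0.185],[0,0,0,0,0,-0.185],[0,0,0,0,0,-0.185]]]' >/dev/null
python3 -m pendant '[[[0,0,0,0,0,-0.185],[0,0,0,0,0,-0.185],[0,0,0,0,0,-0.185],[0,0,0,0,0,-0.185],[0,0,0,0,0,-0.185]]]' >/dev/null
python3 -m pendant '[[[0,0,0,0,0,-0.185],[0,0,0,0,0,-0.185],[0,0,0,0,0,-0.185],[0,0,0,0,0,-0.185],[0,0,0,0,0,-0.185]]]' >/dev/null
python3 -m pendant '[[[0,0,0,0,0,-0.185],[0,0,0,0,0,0],[0,0,0,0,0,0]]]' >/dev/null
python3 -c 'from h import *;go(.4986,-.0075,.055,157.2)'
```

```text
pos [ 0.4987 -0.0075  0.1102] yaw 156.01 tilt [0.0003 0.    ] | shift units [ 0.    -0.     0.276] turn deg -1.19 units -0.026 q6 -1.33 t 19.2 F [ 0.    0.25 -2.49] T [ 0.025 -0.142 -0.034] gap mm 53.7 ff 30.0
```

```bash
python3 -m pendant '[[[0,0,0.1,0,0,-0.026],[0,0,0.1,0,0,0],[0,0,0.1,0,0,0],[0,0,0.03,0,0,0],[0,0,0,0,0,0]]]' | egrep 'pos|ft'
python3 -m pendant '[[[0,0,0.015,0,0,0],[0,0,0.015,0,0,0],[0,0,0,0,0,0]]]' | egrep 'pos|ft'
python3 -c 'from h import *;go(.4986,-.0075,.0225,157.2)'
```

```text
tool_pos: [0.4977, -0.0074, 0.0431]
ft_force: [0.1, 0.7, -2.1]
tool_pos: [0.4989, -0.0076, 0.0383]
ft_force: [0.6, 0.1, -1.7]
pos [ 0.4989 -0.0076  0.0383] yaw 157.38 tilt [ 0.0007 -0.0001] | shift units [ 0.002 -0.     0.079] turn deg 0.18 units 0.004 q6 -1.35 t 20.0 F [ 0.56  0.09 -1.75] T [ 0.06  -0.131 -0.007] gap mm 53.9 ff 30.0
```

```bash
python3 -m pendant '[[[0,0,0.015,0,0,0],[0,0,0.015,0,0,0],[0,0,0,0,0,0]]]' | egrep 'pos|ft'
python3 -m pendant '[[[0,0,0.012,0,0,0],[0,0,0.012,0,0,0],[0,0,0,0,0,0]]]' | egrep 'pos|ft'
python3 -c 'from h import *;go(.4986,-.0075,.0225,157.2)'
```

```text
tool_pos: [0.4982, -0.0075, 0.0315]
ft_force: [0.6, 0.6, -2.8]
tool_pos: [0.4982, -0.0075, 0.0267]
ft_force: [-0.3, 0.2, -1.6]
pos [ 0.4982 -0.0075  0.0267] yaw 157.4 tilt [-0.0008  0.0002] | shift units [-0.002  0.001  0.021] turn deg 0.2 units 0.005 q6 -1.35 t 20.6 F [-0.35  0.16 -1.6 ] T [ 0.046 -0.134 -0.051] gap mm 53.6 ff 30.0
```

It passed the can height freely. Down to the seat, then release.

```bash
python3 -m pendant '[[[0,0,0.01,0,0,0],[0,0,0.007,0,0,0],[0,0,0.004,0,0,0],[0,0,0,0,0,0]]]' | egrep 'pos|ft'
python3 -c 'from h import *;go(.4986,-.0075,.0225,157.2)'
```

```text
tool_pos: [0.4988, -0.0076, 0.0233]
ft_force: [-1.1, 0.8, 4.0]
pos [ 0.4988 -0.0076  0.0233] yaw 157.4 tilt [ 0.0001 -0.    ] | shift units [0.001 0.    0.004] turn deg 0.2 units 0.005 q6 -1.35 t 21.0 F [-1.12  0.84  4.04] T [ 0.167  0.362 -0.007] gap mm 54.0 ff 30.0
```

```bash
python3 -m pendant '[[[0,0,0,0,0,0],[0,0,0,0,0,0],[0,0,0,0,0,0],[0,0,0,0,0,0],[0,0,0,0,0,0]]]' 1 | egrep gap
python3 -m pendant '[[[0,0,-0.1,0,0,0],[0,0,-0.2,0,0,0],[0,0,-0.2,0,0,0],[0,0.2,0,0,0,0],[0,0.2,0,0,0,0]]]' >/dev/null
python3 -m pendant '[[[0,0.2,0,0,0,0],[0,0.2,0,0,0,0],[0,0.2,0,0,0,0],[0,0,0,0,0,0]]]' 0.6 >/dev/null
python3 - <<'E'
from m import *
t=snap("top","top5");s=snap("scene","scene5")
a=cv2.resize(t["pixels"][210:310,270:360],None,fx=4,fy=4,interpolation=2);b=cv2.resize(s["pixels"][205:305,265:395],None,fx=3.4,fy=3.4,interpolation=2)[:340]
a=np.clip(a[:400]*1.4,0,255).astype(np.uint8);b=np.pad(b,((0,60),(0,0),(0,0)))
cv2.imwrite("pics/c6.png",np.hstack([a,b])[:, :800])
for n,q,roi in(("top",t,(318,212,25,25)),("scene",s,(280,240,40,45))):
    g=cv2.GaussianBlur(q["pixels"],(3,3),0).mean(2)
    for th in (42,50): print(n,th,[(c[0],c[1],cast(q,c[0],.066)[0].round(4)) for c in comps(q,g<th,roi,6)])
go(.62,-.058,.1,157.2)
E
```

```text
finger_gap: 0.955
top 42 [([327.7, 221.8], 19, array([ 0.6122, -0.0591,  0.066 ]))]
top 50 [([327.5, 221.8], 38, array([ 0.6122, -0.0586,  0.066 ]))]
scene 42 [([291.4, 261.8], 71, array([ 0.619 , -0.0515,  0.066 ]))]
scene 50 [([291.6, 261.6], 79, array([ 0.6184, -0.0515,  0.066 ]))]
pos [0.5752 0.1777 0.1225] yaw 157.52 tilt [-0.0008 -0.0005] | shift units [-0.658 -1.003  0.113] turn deg 0.32 units 0.007 q6 -1.01 t 22.5 F [-0.6  -0.81  0.6 ] T [ 0.076 -0.109 -0.011] gap mm 56.2 ff 0.0
```

View pics/c6.png

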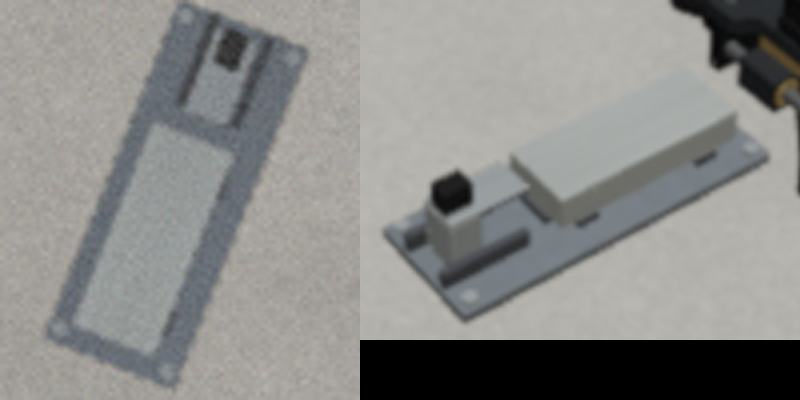

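View: the cover is flat and level, top crop (155,240), clear of the lugs. The keeper grip at top px (327.6,221.8) / scene (291.5,261.7) gives ≈ (0.614, −0.056), about 5 mm in.

```bash
python3 -m pendant '[[[-0.104,-0.168,0,0,0,0],[-0.104,-0.168,0,0,0,0],[-0.104,-0.168,0,0,0,0],[-0.104,-0.168,0,0,0,0],[-0.104,-0.168,0,0,0,0]]]' >/dev/null
python3 -m pendant '[[[-0.104,-0.168,0,0,0,0],[0,0,0,0,0,0],[0,0,0,0,0,0],[0,0,0,0,0,0]]]' >/dev/null
python3 - <<'E'
from h import *
go(.614,-.0563,.056,157.2)
s=snap("scene","scene6")
cv2.imwrite("pics/c7.png",cv2.resize(s["pixels"][195:305,250:380],None,fx=5,fy=5,interpolation=2))
E
```

```text
pos [ 0.6125 -0.0569  0.1228] yaw 157.37 tilt [-0.0007  0.0004] | shift units [-0.006  0.006  0.334] turn deg 0.17 units 0.004 q6 -1.4 t 23.4 F [ 0.35  0.84 -1.08] T [ 0.113 -0.164 -0.015] gap mm 52.6 ff 0.0
```

View pics/c7.png

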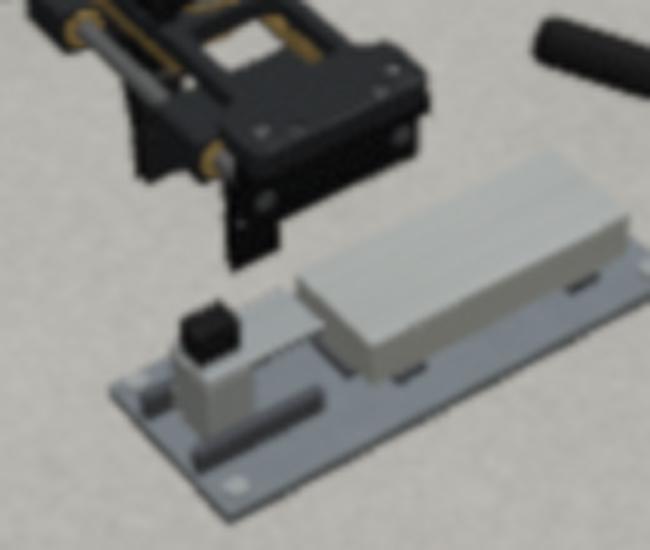

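View: the fingers, tips around crop (150,180) and (255,265), straddle the black grip's line at (210,330). Descend and grip.

```bash
python3 -m pendant '[[[-0.006,0.006,0.15,0,0,0],[0,0,0.1,0,0,0],[0,0,0.05,0,0,0],[0,0,0.034,0,0,0],[0,0,0,0,0,0]]]' | egrep 'pos|ft'
python3 -m pendant '[[[0,0,0,0,0,0],[0,0,0,0,0,0],[0,0,0,0,0,0],[0,0,0,0,0,0],[0,0,0,0,0,0]]]' 0.1 15 
python3 -m pendant '[[[0,0,0,0,0,0],[0,0,0,0,0,0],[0,0,0,0,0,0]]]' 
python3 -c 'from h import *;go(.498+.922*.101,-.0075-.3875*.101,.056,157.3)'
```

```text
tool_pos: [0.6144, -0.0557, 0.0556]
ft_force: [-0.4, 0.0, 0.0]
time_s: 24.45
tool_pos: [0.615, -0.0564, 0.0565]
eef_rot: [0.0, 0.196, 0.981, 0.0]
ft_force: [-0.2, -0.0, -0.6]
finger_gap: 0.231
finger_force: 0.0
time_s: 24.75
tool_pos: [0.6146, -0.0571, 0.0564]
eef_rot: [-0.0, 0.196, 0.981, -0.001]
ft_force: [-3.2, -3.2, 2.9]
finger_gap: 0.182
finger_force: 15.0
pos [ 0.6146 -0.0571  0.0564] yaw 157.4 tilt [-0.0003 -0.001 ] | shift units [0.129 0.003 0.002] turn deg 0.1 units 0.002 q6 -1.4 t 24.75 F [-3.19 -3.21  2.86] T [-0.736  0.312  0.054] gap mm 15.8 ff 15.0
```

```bash
python3 -m pendant '[[[0.015,0,0,0,0,0],[0.02,0,0,0,0,0],[0.025,0,0,0,0,0],[0.025,0,0,0,0,0],[0,0,0,0,0,0]]]' | egrep 'pos|ft'
python3 -m pendant '[[[0.015,0,0,0,0,0],[0.015,0,0,0,0,0],[0,0,0,0,0,0]]]' | egrep 'pos|ft'
python3 -c 'from h import *;go(.498+.922*.101,-.0075-.3875*.101,.056,157.3)'
```

```text
tool_pos: [0.5989, -0.0506, 0.0564]
ft_force: [-2.2, -5.3, 3.3]
tool_pos: [0.5936, -0.0484, 0.0564]
ft_force: [-1.1, -5.9, 1.5]
pos [ 0.5936 -0.0484  0.0564] yaw 157.4 tilt [ 0.0005 -0.0014] | shift units [0.015 0.003 0.002] turn deg 0.1 units 0.002 q6 -1.39 t 25.55 F [-1.14 -5.89  1.46] T [-0.871  0.193  0.027] gap mm 15.9 ff 15.0
```

```bash
python3 -m pendant '[[[0.01,0,0,0,0,0],[0.005,0,0,0,0,0],[0,0,0,0,0,0]]]' - 25 | egrep 'pos|ft'
python3 -m pendant '[[[0.01,0,0,0,0,0],[0,0,0,0,0,0]]]' | egrep 'pos|ft'
python3 -m pendant '[[[0.01,0,0,0,0,0],[0,0,0,0,0,0]]]' | egrep 'pos|ft'
```

```text
tool_pos: [0.5916, -0.0476, 0.0564]
ft_force: [1.6, -6.4, -1.5]
tool_pos: [0.5916, -0.0475, 0.0565]
ft_force: [8.2, -9.1, -7.0]
tool_pos: [0.5914, -0.0475, 0.0565]
ft_force: [16.5, -11.6, -12.7]
```

End stop: force rises with no motion, 101.8 mm from the seat as expected. Relax the push, release, retreat.

```bash
python3 -m pendant '[[[-0.012,0,0,0,0,0],[0,0,0,0,0,0]]]' | egrep 'pos|ft'
python3 -m pendant '[[[0,0,0,0,0,0],[0,0,0,0,0,0],[0,0,0,0,0,0],[0,0,0,0,0,0]]]' 0.6 | egrep 'pos|ft|gap'
python3 -m pendant '[[[0,0,-0.05,0,0,0],[0,0,-0.15,0,0,0],[0,0,-0.2,0,0,0],[0,0.2,0,0,0,0],[0,0.2,0,0,0,0]]]' >/dev/null
python3 -m pendant '[[[0,0.2,0,0,0,0],[0,0.2,0,0,0,0],[0,0.2,0,0,0,0],[0,0,0,0,0,0],[0,0,0,0,0,0]]]' | egrep 'time|pos|ft'
python3 - <<'E'
from m import *
t=snap("top","top7");s=snap("scene","scene7")
a=cv2.resize(t["pixels"][210:310,270:360],None,fx=4,fy=4,interpolation=2);b=cv2.resize(s["pixels"][205:305,265:395],None,fx=3.4,fy=3.4,interpolation=2)[:340]
a=np.clip(a[:400]*1.4,0,255).astype(np.uint8);b=np.pad(b,((0,60),(0,0),(0,0)))
cv2.imwrite("pics/c8.png",np.hstack([a,b])[:, :800])
for n,q,roi,o in(("top",t,(312,210,30,40),"top5"),("scene",s,(280,230,50,55),"scene5")):
    for qq in(load(o),q):
        g=cv2.GaussianBlur(qq["pixels"],(3,3),0).mean(2)
        print(n,[(c[0],c[1],cast(qq,c[0],.066)[0].round(4)) for c in comps(qq,g<42,roi,6)])
E
```

```text
tool_pos: [0.5916, -0.0476, 0.0565]
ft_force: [6.0, -7.5, -5.0]
tool_pos: [0.5891, -0.0452, 0.056]
ft_force: [-0.6, 0.6, 0.8]
finger_gap: 0.458
time_s: 27.85
tool_pos: [0.6661, 0.1399, 0.1365]
ft_force: [0.5, -1.2, 0.3]
top [([327.7, 221.8], 19, array([ 0.6122, -0.0591,  0.066 ]))]
top [([323.8, 229.9], 11, array([ 0.5922, -0.0492,  0.066 ]))]
scene [([291.4, 261.8], 71, array([ 0.619 , -0.0515,  0.066 ]))]
scene [([325.0, 233.9], 43, array([ 0.514 , -0.0379,  0.066 ])), ([301.7, 256.7], 69, array([ 0.5964, -0.0421,  0.066 ]))]
```

View pics/c8.png

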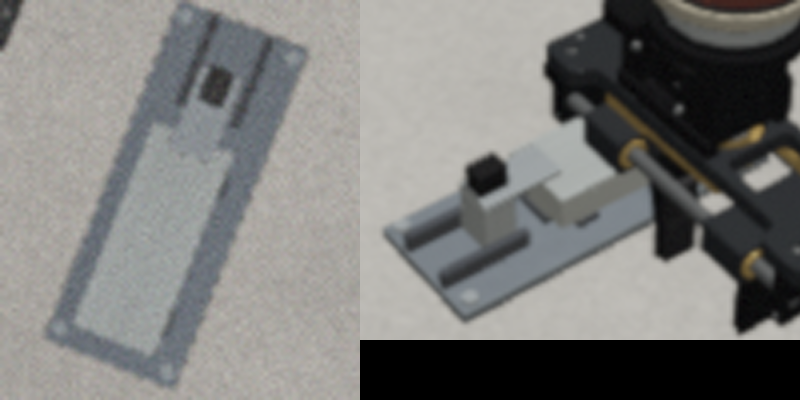

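View: the keeper tongue at top crop (200,140) overlaps the cover, with the grip at (215,88) against its stop. The cover is flat and the gripper is clear. Handing in.

```bash
python3 -c 'from plant import job;print(job.finish_job())'
```

```text
the job is handed in; nothing more can be done
None
```

I handed the job in at about 28 s: the bottom channel is down between the lugs with its can away from the keeper, the cover (turned end for end after it first rode high on the can) is fully down and level, and the keeper is in against its stop over it.

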